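# Load the ring carrier into the component test fixture

## Robot

A 7-joint arm with a two-finger parallel gripper is mounted at the origin on the work surface. World frame = base frame: x ahead of the robot, y to its left, z up, the work surface at z = 0. Lengths are in m, angles in rad, forces in N, time in s.
With the tool pointing down it reaches from about 0.425 to 0.875 m from the base axis. Payload 4.7 kg.
Tool frame: the origin (TCP) lies at the very end of the fingers, on their centre line; the grasp point (between the pads) lies ctrl.pinch_z behind it (ctrl.pinch_z is the distance from the TCP to the grasp point, in m); x points along the fingers, y is the direction in which the jaws open and shut, and the axes are right-handed (so a half turn about x gives the same grasp; the last joint's range is limited). The gripper opens to 87 mm and grips with 3 to 60 N. Pads are 19 mm wide; open, the fingers measure 117 mm over their backs; the gripper's body (75 mm by 190 mm) begins 51 mm behind the grasp point.
Start: joints at [1.164, 0.321, -0.07, 1.45, 0.023, 1.371, -0.057], TCP at [0.266, -0.593, 0.223] pointing down, gripper open.
Joint ranges: [-2.86, 2.86], [-0.3, 2.09], [-1.38, 1.24], [0.06, 2.45], [-1.56, 4.7], [0.09, 2.05], [-2.69, 2.69]. Speed limits (rad/s): [2.57, 2.57, 3.14, 3.14, 3.14, 3.14, 3.14].

## Interface

Orientations are given as a rotation vector (axis times angle).
In Python, from bench import get_state, get_image, camera_info, order, ctrl gives the robot as it stands.
- The arm moves only by the tool jog_arm, never from a script. Its arguments are lists of equal length, an entry for each row: "claw": the finger opening in mm, from 0 to 87; "xyz": the shift along the tool's x, y, z in mm, a list of three; "roll": the turn about the tool's x in degrees. In form: {"claw": [claw, ...], "xyz": [[tx, ty, tz], ...], "roll": [roll, ...]}. A call has 1 to 5 rows; each row is the pose to reach, as a shift and turn from the pose measured when the call began, along the tool's axes at that moment; what a row does not reach only later rows make up. A row lasts 1/10 s, in which the tool goes at most 50 mm and 8.59 degrees, less where a joint would pass 70% of its speed; a pose out of reach is approached as far as the arm can. A call with a gripper value outside its range is refused whole. The fingers move at their own pace and stop on an object; "force" is the grip in N (left out, the last holds). Time passes only in rows, so rows that repeat a pose let the fingers close. It gives the time, the measured TCP pose, the force and the opening at its end, in the units of the state.
- get_state(): the state, without advancing time (a new reading comes with each control period).
- get_image(name): name is "scene" or "top" or "wrist"; returns (picture, depth): 400x640x3 uint8, red, green, blue; 400x640 float32, m along the optical axis (not along the pixel's ray), 0 where there is no reading.
- camera_info(name): a dict with "intrinsics" (3x3 intrinsics, pixels), "rvec" (rotation vector, rad) and "tvec" (3), from world to camera coordinates, as OpenCV has them; the wrist camera has in their place "tool_from_camera" (4x4, takes a point from camera to tool coordinates, whose origin is the TCP and whose axes are the tool frame's). Camera axes: x right, y down, z forward; pixel columns grow to the right and rows downward; lengths in m; the calibration is good to about 2 mm. A picture is of the moment at which its call begins: read the wrist's pose just before it. camera_info takes no time and is no camera call.
- order.close_job(): hands the job in, once; it reports no verdict.
The state is a dict: "time": time; "joint_positions": joint angles; "qd": joint speeds; "joint_torque": joint torques, N m; "position": TCP position; "tool_rot": TCP orientation; "ft_force": force on the tool from outside, world axes, zero at the start; "torque": the same for the moment, N m; "grip_width": opening from 0.0 (shut) to 1.0 (fully open).
Only numpy, scipy, OpenCV 4.12 (cv2) and the standard library are available. Lean on these libraries where they do the work, as an engineer would, in place of code of your own. Each camera call takes 0.05 s, during which the arm holds its last target. There are 200 camera calls.

## Task

Take the carrier that holds the ceramic ring, lay it on the loading bed of the test fixture and slide it into the guides, then push it gently home against the sprung contacts until the pawl clicks behind its catch, and let go so that it stays latched. The contact pins are delicate, so never force it, and leave the empty carrier and everything else on the bench where it is.

Things in the scene. Friction and masses are not known exactly. Their poses are not given: they have to be found in the camera images.
- carrier_grip (a point): Centre of the handle of the carrier to load, the one with a white ceramic ring (33 mm across, 6.5 mm high) on top. The handle is an upright fin 38 mm long (x), 14 mm thick (y), 42 mm high, standing on the black sled; this point is 35 mm above the sled's underside, 21 mm below the fin's top, on the middle line, 29 mm from the tail face, 91 mm from the front face. x points to the front, z up.
- carrier: The same carrier: black plastic sled 120 (x) by 50 (y) by 14 mm high, 0.14 to 0.28 kg, origin at the centre of its underside, x to the front end, which goes in first (handle centre at x -31, z +35 mm). On top near the front is the catch: a steel bar 24 mm wide and 7.5 mm high with a 30 degree ramp to the front and an upright back face 28 mm behind the front face.
- spare: The other carrier, just the same but with an empty nest (no ring); origin and axes as for carrier. It stays where it lies.
- fixture: The test fixture, screwed to the bench. Origin on its underside in the middle of the guide mouth; x is the direction of pushing in, z up. Base plate 12 mm thick, 100 mm wide, from x -125 to +150 mm; its flat top is the bed. From x -125 to -18 mm the bed is open for laying the carrier on; beyond x 40 mm is the contact head; its pawl reaches back at most to x 4 mm; all below 45 mm above the bed.
- guide (a point): On the bed, middle line, at the guide mouth (fixture x 0, z 12 mm), axes as the fixture's. From here to x 40 mm run two rails 53 mm apart inside; lips 16.5 to 20.5 mm above the bed leave 43 mm open between them, so the carrier goes in only by sliding from the mouth, flat on the bed. From x -18 to 0 mm the rails flare outward at 25 degrees as a lead-in, without lips.
- pawl (a joint): Pawl angle (rad): 0 down, about 0.14 on top of the catch, 0 again once it has clicked behind it. A steel strip 14 mm wide on the middle line, hinged on the contact head, reaching back over the guides; its tooth hangs 31 to 36 mm before the head's stop, 1.5 mm above the sled's top. Lifting it takes 1 to 5 N of push. The click comes when the carrier's front is 3 mm from the stop.
- probes (a joint): How far the head's two contact pins are pressed in (m): 0 free, 0.004 latched, 0.007 at the stop. They resist with 2 to 5 N. The head is clamped in slots: its stop (stiff rubber, 8 N/mm, 3 mm to solid) is anywhere from fixture x 40 to 76 mm, not measured. A push of 12 to 15 N always reaches it; over 25 N of push does damage. Let go, the pins push the carrier back onto the pawl.
- tray: Bystander: grey open parts tray, 110 by 160 by 22 mm; origin under its centre.
- dispenser: Bystander: white round bottle, 56 mm across, 110 mm high; origin under its centre.
- screwdriver: Bystander: screwdriver, 170 mm long, lying; origin under its middle.
- tape: Bystander: roll of tape, 90 mm across, 24 mm high; origin under its centre.
- caliper: Bystander: digital caliper, 215 mm long, lying; origin under its beam's middle.
- standards: Bystander: small wooden block of calibration standards, 75 by 50 by 32 mm; origin under its centre.
Not all that is in view belongs to the job. Leave any purple look-alike of the carrier alone.

How it is judged:
By the outcome, as a careful person would: the job done as asked, in the order asked, and still so for the second after the job is handed in, with the robot touching nothing.
It also fails if it takes over 50 s, if anything falls off the work surface, if the arm or the gripper's body presses on something with over 40 N, if the wrist force passes 120 N, or if a joint passes its speed limit or range.

## Working session

There is one attempt and no reset: what is moved stays moved. The work goes in short steps, Python scripts to look and compute and a tool call to move; the robot and the scene stay as the last step left them, time stands still between calls to the robot, and variables do not carry over. Pictures are saved under pics/ and viewed, about 8 in all and at most 12, crops included, and the job is handed in when it is done.

Besides the shell and the picture viewer there is one more tool, called as name([rows], argument=value, ...), one row to a line, values as JSON. jog_arm: Moves the arm, as the interface text tells. Its arguments: {"type":"object","properties":{"claw":{"type":"array"},"xyz":{"type":"array"},"roll":{"type":"array"},"force":{"type":"number"}},"required":["claw","xyz","roll"]}

```bash
mkdir -p pics; cat > h.py <<'E'
import numpy as np, cv2
from bench import get_state, get_image, camera_info, order, ctrl
from scipy.spatial.transform import Rotation as R
def T_world_cam(name, st=None):
    ci=camera_info(name); T=np.eye(4)
    if 'tool_from_camera' in ci:
        T[:3,:3]=R.from_rotvec(st['tool_rot']).as_matrix(); T[:3,3]=st['position']
        return T@np.array(ci['tool_from_camera'])
    T[:3,:3]=R.from_rotvec(np.ravel(ci['rvec'])).as_matrix(); T[:3,3]=np.ravel(ci['tvec'])
    return np.linalg.inv(T)
def snap(name,tag):
    st=get_state(); im,d=get_image(name)
    cv2.imwrite(f'pics/{tag}.png',im[:,:,::-1]); np.savez(f'pics/{tag}.npz',im=im,d=d,T=T_world_cam(name,st),K=np.array(camera_info(name)['intrinsics']))
def cloud(tag):
    f=np.load(f'pics/{tag}.npz'); d=f['d']; K=f['K']; v,u=np.mgrid[:d.shape[0],:d.shape[1]]
    P=np.stack([(u-K[0,2])/K[0,0]*d,(v-K[1,2])/K[1,1]*d,d],-1)
    return f['im'],P@f['T'][:3,:3].T+f['T'][:3,3],d
def onplane(tag,uv,z):
    f=np.load(f'pics/{tag}.npz'); uv=np.atleast_2d(uv).astype(float)
    r=np.c_[uv,np.ones(len(uv))]@np.linalg.inv(f['K']).T@f['T'][:3,:3].T; o=f['T'][:3,3]
    return o+r*((z-o[2])/r[:,2])[:,None]
E
python3 - <<'E'
from h import *
snap('top','top0'); snap('scene','sc0')
a=cv2.imread('pics/top0.png')
cv2.imwrite('pics/top0b.png',cv2.resize(a,(800,500),interpolation=cv2.INTER_CUBIC))
st=get_state(); print(st); print(ctrl.pinch_z)
print(R.from_rotvec(st['tool_rot']).as_matrix().round(3))
print(camera_info('wrist'))
print(T_world_cam('top').round(3))
E
```

```text
{'time': 0.1, 'joint_positions': array([ 1.16410797,  0.32174582, -0.07010643,  1.45157222,  0.02258044,
        1.37080375, -0.05686481]), 'qd': array([-0.00074827, -0.00231282,  0.00080239, -0.00294815,  0.00100433,
       -0.00051725,  0.00038498]), 'joint_torque': array([-5.58576903e-04, -4.92573345e+01, -4.05927720e-01, -3.13399315e+01,
       -6.41170051e-02,  3.94251966e-02,  6.51048231e-05]), 'position': array([ 0.26527899, -0.59284705,  0.22156339]), 'tool_rot': array([ 1.98945483,  0.42675153, -1.99033112]), 'ft_force': array([-0.43006181, -0.3786789 , -0.22833374]), 'torque': array([ 0.02200362, -0.0071895 , -0.04881452]), 'grip_width': 1.0006256251467374}
0.0187
[[-0.001  0.409 -0.913]
 [ 0.002 -0.913 -0.409]
 [-1.    -0.002  0.   ]]
{'intrinsics': array([[283.3872875 ,   0.        , 315.74750555],
       [  0.        , 283.3872875 , 200.18151959],
       [  0.        ,   0.        ,   1.        ]]), 'tool_from_camera': array([[ 4.71286251e-04, -2.44634068e-01,  9.69615362e-01,
        -1.61244727e-01],
       [ 9.99999851e-01, -1.52461633e-04, -5.24520867e-04,
         5.24590303e-04],
       [ 2.76144815e-04,  9.69615465e-01,  2.44633960e-01,
        -6.68768281e-02],
       [ 0.00000000e+00,  0.00000000e+00,  0.00000000e+00,
         1.00000000e+00]])}
[[ 0.022 -0.991  0.134  0.382]
 [-1.    -0.023 -0.006 -0.021]
 [ 0.009 -0.134 -0.991  1.478]
 [ 0.     0.     0.     1.   ]]
```

View pics/top0b.png

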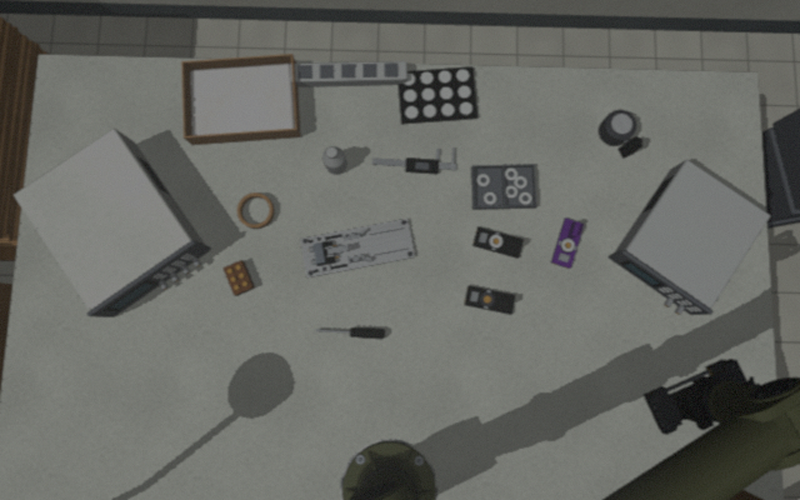

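View pics/sc0.png

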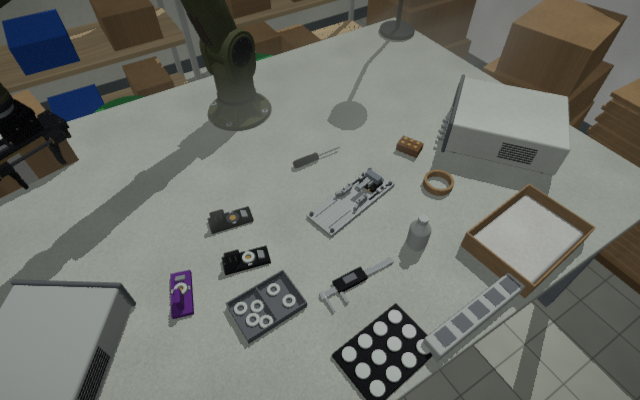

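The top view shows the ring carrier at about (498,242), the spare at (490,299), the purple look-alike at (567,243), and the fixture from (305,260) to (415,235) with its head to the left (+y). Next I'll get rough poses and then look closer with the wrist camera.

```bash
python3 - <<'E'
from h import *
im,P,d=cloud('top0')
K=np.load('pics/top0.npz')['K'];print(K[0,0])
for n,(u0,u1,v0,v1) in dict(car=(372,424,176,212),spare=(366,420,224,256),fix=(236,340,170,225)).items():
    p=P[v0:v1,u0:u1].reshape(-1,3); p=p[np.isfinite(p).all(1)]
    zt=np.median(p[:,2])
    print(n,'zmed',zt)
    for lo,hi in [(.003,.010),(.008,.03),(.03,.08)]:
        s=p[(p[:,2]>lo)&(p[:,2]<hi)]
        if len(s)<6: print(len(s));continue
        print(lo,hi,len(s),'mean',s.mean(0).round(4),cv2.minAreaRect((s[:,:2]*1000).astype(np.float32)))
a=cv2.imread('pics/top0.png')
b=cv2.resize(a[165:230,230:430],(800,260),interpolation=cv2.INTER_CUBIC)
cv2.imwrite('pics/crop1.png',b)
E
```

```text
472.89638564631133
car zmed 0.0014096592782213424
0.003 0.01 238 mean [ 0.6006 -0.2526  0.0059] ((600.6717529296875, -256.0791015625), (111.6667251586914, 162.21005249023438), 1.2082796096801758)
0.008 0.03 512 mean [ 0.5999 -0.2492  0.0145] ((605.5007934570312, -257.4875793457031), (153.0831756591797, 79.81724548339844), 86.00102233886719)
0.03 0.08 76 mean [ 0.5905 -0.2845  0.0508] ((591.1586303710938, -285.76702880859375), (38.891780853271484, 15.790523529052734), 79.17996978759766)
spare zmed 0.0016391050061614898
0.003 0.01 216 mean [ 0.4552 -0.2368  0.0062] ((455.60504150390625, -240.86062622070312), (96.28470611572266, 166.0709228515625), 1.2956666946411133)
0.008 0.03 538 mean [ 0.4547 -0.2303  0.0137] ((438.7111511230469, -232.1004638671875), (120.55244445800781, 83.27666473388672), 79.50553131103516)
0.03 0.08 70 mean [ 0.4489 -0.2639  0.0529] ((449.107177734375, -264.85589599609375), (37.217281341552734, 14.170354843139648), 78.6330795288086)
fix zmed 0.005091773254192744
0.003 0.01 1101 mean [0.5808 0.0834 0.0068] ((581.7574462890625, 90.84910583496094), (171.63128662109375, 325.93975830078125), 1.3596243858337402)
0.008 0.03 2131 mean [0.5781 0.0917 0.0138] ((579.2073974609375, 93.36848449707031), (305.7010803222656, 160.20094299316406), 89.08882141113281)
0.03 0.08 324 mean [0.5649 0.1506 0.0402] ((569.2401123046875, 138.74468994140625), (72.0560073852539, 144.80894470214844), 12.722177505493164)
```

View pics/crop1.png

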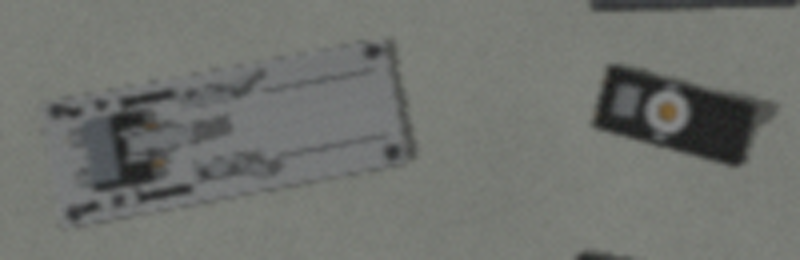

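The crop confirms it. The carrier's catch (grey, (627,100)) and front face left, its fin is on the right, and the fixture's head is on the left at (110,150). The carrier must turn about +22° to match the fixture. I'll swing over, clear of the box on the right.

jog_arm([
  [0,-37,-35],
  [0,-75,-70],
  [0,-112,-105],
  [0,-150,-138],
  [0,-150,-138],
], claw=[87,87,87,87,87], roll=[-8,-16,-24,-32,-40])

```text
time: 0.6
position: [0.3334, -0.3926, 0.2218]
tool_rot: [1.526, 0.974, -1.522]
ft_force: [1.5, -0.1, -0.4]
grip_width: 1.0
```

```bash
cat > go.py <<'E'
# usage: go.py x y z yaw_of_tool_y_deg -> shift mm & roll deg
import sys
from h import *
st=get_state(); M=R.from_rotvec(st['tool_rot']).as_matrix()
x,y,z,a=map(float,sys.argv[1:5]); 
d=M.T@(np.array([x,y,z])-st['position'])*1000
cur=np.degrees(np.arctan2(M[1,1],M[0,1])); r=-((a-cur+180)%360-180)
print('t',st['time'],'pos',st['position'].round(4),'yaw',cur.round(2),'tilt',M[2].round(4),'SHIFT',d.round(1),'ROLL',r.round(2),'F',st['ft_force'].round(2),'w',st['grip_width']*87)
E
python3 go.py .591 -.2855 .13 -11
```

```text
t 0.6 pos [ 0.3334 -0.3926  0.2218] yaw -25.02 tilt [-1.     -0.0019 -0.0036] SHIFT [  92.2  188.3 -205.7] ROLL -14.02 F [ 1.53 -0.12 -0.42] w 87.00753944769647
```

jog_arm([
  [0,31,-35],
  [15,63,-70],
  [40,110,-120],
  [70,150,-165],
  [92,188,-206],
], claw=[60,60,60,60,60], roll=[-3,-6,-9,-12,-14])

```text
time: 1.1
position: [0.5471, -0.3029, 0.1494]
tool_rot: [1.351, 1.117, -1.347]
ft_force: [-0.1, -0.5, 0.4]
grip_width: 0.708
```

jog_arm([
  [0,0,0],
  [0,0,0],
], claw=[60,60], roll=[0,0])

```text
time: 1.3
position: [0.5472, -0.3013, 0.1477]
tool_rot: [1.349, 1.122, -1.347]
ft_force: [-0.9, 0.1, 0.5]
grip_width: 0.69
```

```bash
python3 go.py .591 -.2855 .13 -11; python3 - <<'E'
from h import *
snap('wrist','w1'); im,P,d=cloud('w1')
z=P[...,2]
m=(d>0)&(z>.048)&(z<.066)&(np.abs(P[...,0]-.59)<.05)&(np.abs(P[...,1]+.285)<.05)
p=P[m]; print(len(p),p.mean(0),cv2.minAreaRect((p[:,:2]*1000).astype(np.float32)))
v,u=np.where(m); print(u.min(),u.max(),v.min(),v.max())
E
```

```text
t 1.3 pos [ 0.5472 -0.3013  0.1477] yaw -10.79 tilt [-1.     -0.0044 -0.0056] SHIFT [ 17.6  40.2 -23.6] ROLL 0.21 F [-0.85  0.11  0.53] w 60.05786315721606
642 [ 0.59269106 -0.28839976  0.05444649] ((593.0374145507812, -289.29425048828125), (37.98359680175781, 14.098395347595215), 75.79474639892578)
353 371 160 201
```

View pics/w1.png

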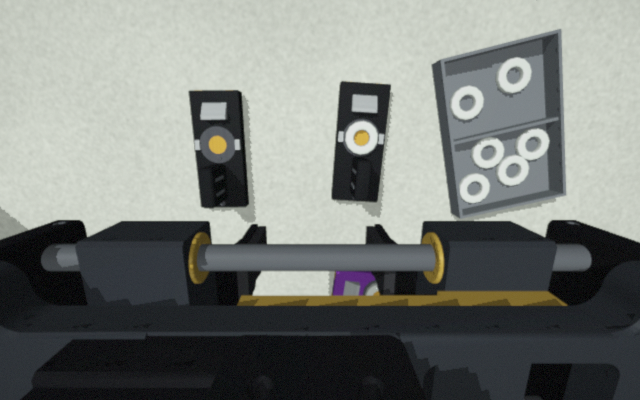

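The wrist view shows the ring carrier at (362,140) with its fin at (360,180), and the spare at (217,150). I'll take the yaw from the sled's side edges.

```bash
python3 - <<'E'
from h import *
q=onplane('w1',[(341,82),(332,199),(390,85),(379,201)],.014)
print(q.round(4)); 
for a,b in((1,0),(3,2)): e=q[a]-q[b]; print(np.degrees(np.arctan2(-e[1],-e[0])))
print('front',np.degrees(np.arctan2(*(q[2]-q[0])[[1,0]])),np.degrees(np.arctan2(*(q[3]-q[1])[[1,0]])))
im,P,d=cloud('w1');z=P[...,2]
m=(d>0)&(z>.009)&(z<.026)&(abs(P[...,0]-.60)<.08)&(abs(P[...,1]+.25)<.11)
n,l,s,c=cv2.connectedComponentsWithStats(m.astype(np.uint8)); k=1+s[1:,4].argmax()
p=P[l==k]; print(len(p),cv2.minAreaRect((p[:,:2]*1000).astype(np.float32)))
# dark pixels PCA of whole sled region
g=im.max(2); mm=m&(g<70); 
c1=P[(d>0)&(z>.045)&(z<.066)&(abs(P[...,0]-.593)<.04)&(abs(P[...,1]+.288)<.04)][:,:2]
w=np.linalg.svd(c1-c1.mean(0))[2][0]; print('fin pca',np.degrees(np.arctan2(w[1],w[0])),c1.mean(0))
E
```

```text
[[ 0.5921 -0.1967  0.014 ]
 [ 0.5631 -0.3104  0.014 ]
 [ 0.6385 -0.2084  0.014 ]
 [ 0.6123 -0.3219  0.014 ]]
75.70466929914105
76.9829362501411
front -14.114371269792311 -13.239226624242173
4997 ((600.852294921875, -259.3403625488281), (120.28125762939453, 50.25812911987305), 75.64347839355469)
fin pca -104.14812951325518 [ 0.59253766 -0.28829236]
```

```bash
python3 go.py .5932 -.2893 .10 -14
```

```text
t 1.35 pos [ 0.5464 -0.3032  0.1487] yaw -10.94 tilt [-1.     -0.0032 -0.0039] SHIFT [ 48.7  43.5 -22.3] ROLL 3.06 F [ 0.21 -0.51 -0.39] w 60.31734123979769
```

jog_arm([
  [10,44,-22],
  [30,44,-22],
  [48,44,-22],
  [48,44,-22],
], claw=[60,60,60,60], roll=[3,3,3,3])

```text
time: 1.75
position: [0.5906, -0.2912, 0.0987]
tool_rot: [1.388, 1.091, -1.392]
ft_force: [-1.2, -0.8, -1.1]
grip_width: 0.689
```

```bash
python3 - <<'E'
from h import *
snap('wrist','w2'); im,P,d=cloud('w2');z=P[...,2]
m=(d>0)&(z>.048)&(z<.066)&(abs(P[...,0]-.593)<.04)&(abs(P[...,1]+.288)<.04)
p=P[m]
if len(p)>50: print(len(p),cv2.minAreaRect((p[:,:2]*1000).astype(np.float32)),p[:,2].mean())
E
python3 go.py .5932 -.2893 .022 -14
```

```text
874 ((593.0961303710938, -288.91839599609375), (37.60968017578125, 14.03866195678711), 76.48455047607422) 0.05455645622916598
t 1.8 pos [ 0.5916 -0.2915  0.1004] yaw -14.11 tilt [-1.     -0.0053 -0.0026] SHIFT [78.4  1.4 -2.3] ROLL -0.11 F [ 0.52 -0.16 -0.31] w 60.34305096522919
```

View pics/w2.png

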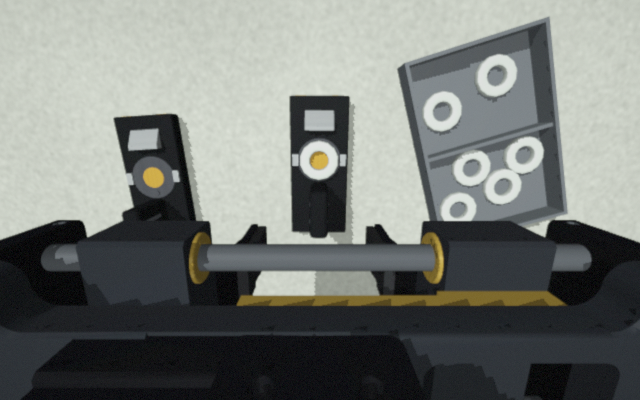

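The fin is centred between the fingers at (319,210) and the yaw matches, so I'll descend and grip.

jog_arm([
  [30,1,-2],
  [60,1,-2],
  [77,1,-2],
  [77,1,-2],
], claw=[60,60,60,60], roll=[0,0,0,0])

```text
time: 2.2
position: [0.5907, -0.29, 0.022]
tool_rot: [1.388, 1.091, -1.394]
ft_force: [-0.6, 0.5, 0.1]
grip_width: 0.689
```

jog_arm([
  [0,0,0],
  [0,0,0],
  [0,0,0],
  [0,0,0],
  [0,0,0],
], claw=[10,10,10,10,10], roll=[0,0,0,0,0], force=30)

```text
time: 2.7
position: [0.5911, -0.2901, 0.0227]
tool_rot: [1.388, 1.09, -1.393]
ft_force: [0.4, -0.1, 0.1]
grip_width: 0.319
```

jog_arm([
  [0,0,0],
  [0,0,0],
  [0,0,0],
  [0,0,0],
  [0,0,0],
], claw=[10,10,10,10,10], roll=[0,0,0,0,0])

```text
time: 3.2
position: [0.5915, -0.2903, 0.023]
tool_rot: [1.389, 1.089, -1.393]
ft_force: [0.7, 0.2, 1.1]
grip_width: 0.157
```

jog_arm([
  [-20,0,0],
  [-40,0,0],
  [-70,0,0],
  [-90,0,0],
  [-90,0,0],
], claw=[10,10,10,10,10], roll=[0,0,0,0,0])

```text
time: 3.7
position: [0.5937, -0.2912, 0.1159]
tool_rot: [1.389, 1.084, -1.39]
ft_force: [0.9, -0.3, -1.8]
grip_width: 0.158
```

```bash
python3 - <<'E'
from h import *
snap('top','top1'); 
for t in('top0','top1'):
    im,P,d=cloud(t); z=P[...,2]
    # bed plane
    m=(d>0)&(z>.006)&(z<.03)&(P[...,0]>.48)&(P[...,0]<.68)&(P[...,1]>-.09)&(P[...,1]<.27)
    n,l,s,c=cv2.connectedComponentsWithStats(m.astype(np.uint8)); k=1+s[1:,4].argmax()
    p=P[l==k]; print(s[k],np.median(p[:,2]),cv2.minAreaRect((p[:,:2]*1000).astype(np.float32)))
a=cv2.imread('pics/top1.png'); cv2.imwrite('pics/crop2.png',cv2.resize(a[165:230,230:350],(780,422),interpolation=cv2.INTER_CUBIC))
E
python3 go.py .59 0 .12 10
```

```text
[ 240  175   92   47 2362] 0.012079775695782557 ((579.1486206054688, 94.93771362304688), (105.85415649414062, 279.7857360839844), 11.931154251098633)
[ 240  175   92   47 2352] 0.012009917686510163 ((579.881591796875, 97.39271545410156), (107.68183898925781, 275.1519470214844), 11.519232749938965)
t 3.75 pos [ 0.5925 -0.2908  0.1137] yaw -14.19 tilt [-1.     -0.0054 -0.0018] SHIFT [  -5.4  -73.7 -281.4] ROLL -24.19 F [-0.44 -0.18 -1.29] w 14.195410999137746
```

View pics/crop2.png

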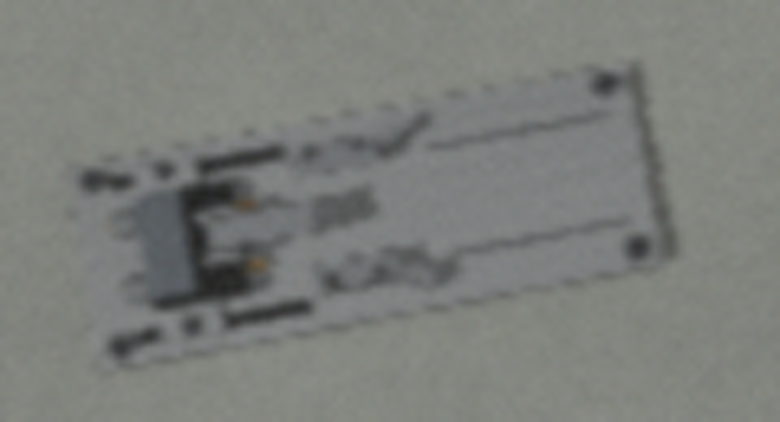

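The carrier is held (opening 13.7 mm). The fixture is at about 101.5° yaw, with its mouth near (0.582, 0.084). I'll hover before the mouth and measure from near.

```bash
python3 go.py .607 -.045 .125 11.5
```

```text
t 3.75 pos [ 0.5925 -0.2908  0.1137] yaw -14.19 tilt [-1.     -0.0054 -0.0018] SHIFT [ -10.6  -46.2 -241.9] ROLL -25.69 F [-0.44 -0.18 -1.29] w 14.195410999137746
```

jog_arm([
  [-11,-8,-40],
  [-11,-17,-80],
  [-11,-25,-120],
  [-11,-33,-160],
  [-11,-40,-200],
], claw=[10,10,10,10,10], roll=[-5,-10,-15,-20,-25.7])

```text
time: 4.25
position: [0.601, -0.0855, 0.1229]
tool_rot: [1.056, 1.308, -1.061]
ft_force: [0.2, -0.5, -1.6]
grip_width: 0.16
```

```bash
python3 go.py .607 -.045 .125 11.5
```

```text
t 4.25 pos [ 0.601  -0.0855  0.1229] yaw 11.73 tilt [-1.     -0.0076 -0.0053] SHIFT [ -2.   14.1 -38.4] ROLL 0.23 F [ 0.23 -0.47 -1.62] w 13.8894044313276
```

jog_arm([
  [-2,14,-38],
  [-2,14,-38],
  [-2,14,-38],
], claw=[10,10,10], roll=[0,0,0])

```text
time: 4.55
position: [0.6057, -0.0438, 0.1229]
tool_rot: [1.053, 1.313, -1.06]
ft_force: [0.1, -0.2, -2.3]
grip_width: 0.158
```

```bash
python3 - <<'E'
from h import *
snap('wrist','w3')
a=cv2.imread('pics/w3.png'); cv2.imwrite('pics/w3b.png',cv2.resize(a[0:240,140:500],(800,533),interpolation=cv2.INTER_CUBIC))
E
python3 go.py .607 -.045 .125 11.5
```

```text
t 4.6 pos [ 0.6058 -0.0459  0.1231] yaw 11.75 tilt [-0.9999 -0.0108 -0.0055] SHIFT [-2.   1.4 -0.7] ROLL 0.25 F [-0.19 -0.66 -1.21] w 13.677804304189563
```

View pics/w3b.png

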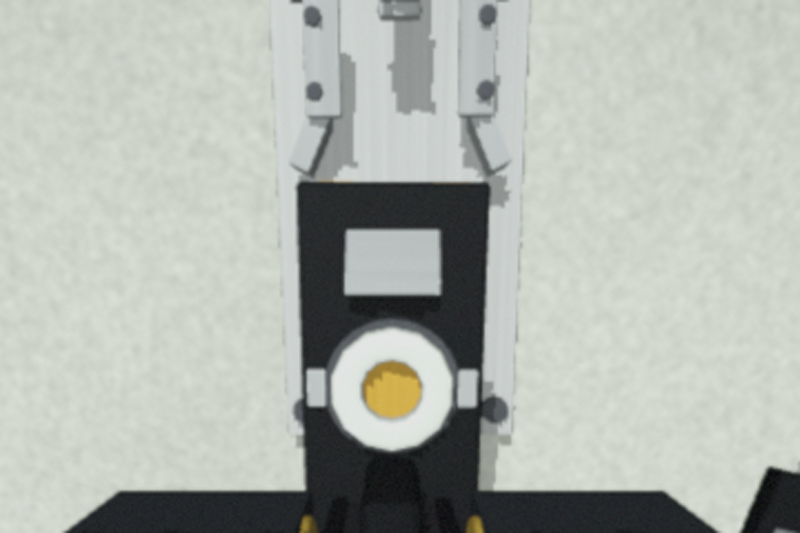

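The view is clear. The carrier hangs straight with its front edge from (298,184) to (489,184). The lips run from x=339 and 460 at row 115, and the plate's sides go from (270,0) to (292,435) and (529,0) to (513,437).

```bash
python3 - <<'E'
from h import *
c=lambda l:[(140+u/2.2222,v/2.2222) for u,v in l]
def ang(e): return np.degrees(np.arctan2(e[1],e[0]))
zs=.0325
q=onplane('w3',c([(338,2),(340,115),(461,2),(459,115)]),zs); print('lips',q.round(4)[:,:2],ang(q[0]-q[1]),ang(q[2]-q[3]),np.linalg.norm(q[1]-q[3]))
mouth=(q[1]+q[3])/2; print('mouth',mouth)
p=onplane('w3',c([(270,0),(292,435),(529,0),(513,437)]),.012); print('plate',p.round(4)[:,:2],ang(p[0]-p[1]),ang(p[2]-p[3]))
tail=(p[1]+p[3])/2; print('axis tail->mouth',ang(mouth-tail), np.linalg.norm((mouth-tail)[:2]),'wid',np.linalg.norm(p[1]-p[3]),np.linalg.norm(p[0]-p[2]))
k=onplane('w3',c([(298,184),(489,184),(303,420),(482,420)]),.1145); print('car',k.round(4)[:,:2],np.linalg.norm(k[0]-k[1]),np.linalg.norm(k[2]-k[3]),ang(k[0]-k[2]),ang(k[1]-k[3]))
fr=(k[0]+k[1])/2; bk=(k[2]+k[3])/2; print('front',fr,'axis',ang(fr-bk),'normal',ang(k[1]-k[0])+90)
print('from front back 91:',fr[:2]-.091*(fr-bk)[:2]/np.linalg.norm((fr-bk)[:2]), get_state()['position'])
im,P,d=cloud('w3'); m=np.zeros(d.shape,bool)
v,u=np.mgrid[:400,:640]; U=(u-140)*2.2222;V=v*2.2222
m=(U>350)&(U<450)&(V>145)&(V<175); print('bed z',np.median(P[m][:,2]))
m=(U>305)&(U<340)&(V>200)&(V<400); print('sled z',np.median(P[m][:,2])); mm=(U>445)&(U<475)&(V>200)&(V<350);print(np.median(P[mm][:,2]))
for n,(a,b,e,f) in dict(front=(310,480,195,220),back=(310,330,350,440),l=(310,335,200,350),r=(450,475,200,350)).items():
  m=(U>a)&(U<b)&(V>e)&(V<f); print(n,P[m].mean(0).round(4))
m=(U>310)&(U<335)&(V>10)&(V<110); print('lip z',np.median(P[m][:,2]))
E
```

```text
lips [[0.5533 0.1124]
 [0.5608 0.0769]
 [0.5957 0.1211]
 [0.6034 0.0858]] 101.92954642770155 102.28026658896233 0.04346215782211473
mouth [0.58212137 0.08132553 0.0325    ]
plate [[ 0.5245  0.1153]
 [ 0.5616 -0.0504]
 [ 0.6209  0.1352]
 [ 0.6577 -0.0308]] 102.60682902193409 102.5146542627705
axis tail->mouth 102.71328916704138 0.12501358210981645 wid 0.09812157896331314 0.09839118832771207
car [[ 0.5644  0.0407]
 [ 0.6116  0.0505]
 [ 0.5762 -0.019 ]
 [ 0.6244 -0.0088]] 0.04822209171475094 0.04929892073155479 101.20740748454234 102.2222083256613
front [0.58799731 0.04559589 0.1145    ] axis 101.71397796607711 normal 101.81285881054886
from front back 91: [ 0.60647269 -0.04350888] [ 0.6057855  -0.04593988  0.12305165]
bed z 0.011182508705761818
sled z 0.11365880715477768
0.1132122345584291
front [0.5897 0.0402 0.1139]
back [ 0.5798 -0.0111  0.1164]
l [0.5744 0.0197 0.1142]
r [0.6103 0.0273 0.1139]
lip z 0.031899357692136476
```

```bash
python3 go.py .6057 -.0315 .05 12.4
```

```text
t 4.6 pos [ 0.6058 -0.0459  0.1231] yaw 11.75 tilt [-0.9999 -0.0108 -0.0055] SHIFT [ 73.1   3.6 -13.8] ROLL -0.65 F [-0.19 -0.66 -1.21] w 13.677804304189563
```

jog_arm([
  [20,3.5,-14],
  [40,3.5,-14],
  [60,3.5,-14],
  [73,3.5,-14],
  [73,3.5,-14],
], claw=[10,10,10,10,10], roll=[-0.6,-0.6,-0.6,-0.6,-0.6])

```text
time: 5.1
position: [0.6033, -0.033, 0.0473]
tool_rot: [1.046, 1.318, -1.06]
ft_force: [-0.5, -1.2, -1.9]
grip_width: 0.158
```

```bash
python3 - <<'E'
from h import *
snap('wrist','w4')
a=cv2.imread('pics/w4.png'); cv2.imwrite('pics/w4b.png',cv2.resize(a[0:240,140:500],(800,533),interpolation=cv2.INTER_CUBIC))
E
python3 go.py .6057 -.0315 .0345 12.4
```

```text
t 5.15 pos [ 0.6046 -0.0326  0.0489] yaw 12.25 tilt [-0.9999 -0.0132 -0.0062] SHIFT [14.4  1.5 -0.7] ROLL -0.15 F [ 0.3  -0.14 -0.43] w 13.880312949603873
```

View pics/w4b.png

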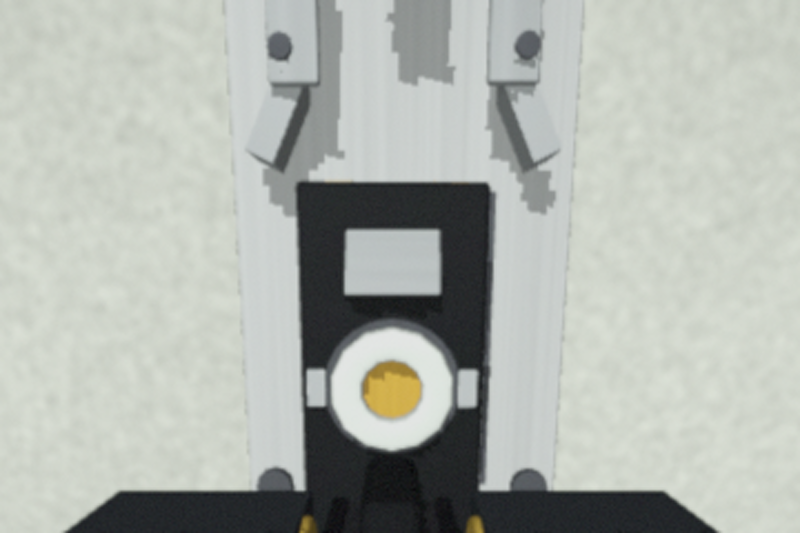

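```bash
python3 - <<'E'
from h import *
c=lambda l:[(140+u/2.2222,v/2.2222) for u,v in l]
ang=lambda e: np.degrees(np.arctan2(e[1],e[0]))
q=onplane('w4',c([(318,5),(318,83),(488,83),(490,5)]),.0325); mouth=(q[1]+q[2])/2
print(ang(q[0]-q[1]),ang(q[3]-q[2]),ang(q[2]-q[1])+90,'mouth',mouth)
p=onplane('w4',c([(225,0),(249,489),(584,0),(552,489)]),.012); print('plate',ang(p[0]-p[1]),ang(p[2]-p[3]))
f=(p[0]+p[2])/2;b=(p[1]+p[3])/2; print('mid axis',ang(f-b))
k=onplane('w4',c([(298,184),(489,184),(303,420),(482,420)]),.0395); fr=(k[0]+k[1])/2; bk=(k[2]+k[3])/2
print('car',ang(fr-bk),fr)
a=np.radians(102.4); ax=np.array([np.cos(a),np.sin(a)]); ly=np.array([-ax[1],ax[0]])
for n,x in dict(front=fr,back=bk,pf=f,pb=b).items(): e=(x-mouth)[:2]; print(n,'along',e@ax*1e3,'lat',e@ly*1e3)
E
```

```text
100.63449045444092 102.68188489395565 101.93599083866407 mouth [0.58213771 0.08101809 0.0325    ]
plate 101.8295191576931 102.1140880083347
mid axis 101.97122349140437
car 102.00647321634074 [0.58515821 0.0561453  0.0395    ]
front along -24.941170556409862 lat 2.3910326089617215
back along -85.47396150345828 lat 2.806798819299782
pf along 26.49723585471475 lat -0.28182083260802626
pb along -114.10238219485693 lat 0.7703847449094039
```

The carrier is parallel to the guides (both 102.0°), 2.3 mm off to one side and 25 mm before the mouth. I'll correct the offset and lay it down.

jog_arm([
  [4,2.2,0],
  [8,2.2,0],
  [11,2.2,0],
  [13,2.2,0],
  [13,2.2,0],
], claw=[10,10,10,10,10], roll=[0,0,0,0,0])

```text
time: 5.65
position: [0.6064, -0.032, 0.0357]
tool_rot: [1.047, 1.317, -1.058]
ft_force: [0.5, 0.2, -1.1]
grip_width: 0.157
```

```bash
python3 go.py .6057 -.0315 .0345 12
```

```text
t 5.65 pos [ 0.6064 -0.032   0.0357] yaw 12.26 tilt [-0.9999 -0.0136 -0.0062] SHIFT [ 1.2 -0.5 -0.6] ROLL 0.26 F [ 0.52  0.23 -1.12] w 13.663228299679378
```

jog_arm([
  [1,0,0],
  [1,0,0],
], claw=[10,10], roll=[0,0])

```text
time: 5.85
position: [0.6066, -0.0319, 0.0351]
tool_rot: [1.047, 1.316, -1.057]
ft_force: [-1.0, 0.2, 1.4]
grip_width: 0.159
```

jog_arm([
  [1,0,0],
  [1,0,0],
], claw=[10,10], roll=[0,0])

```text
time: 6.05
position: [0.6067, -0.0319, 0.0351]
tool_rot: [1.046, 1.316, -1.058]
ft_force: [-3.0, -0.6, 4.5]
grip_width: 0.158
```

It has touched down on the bed (about 6 N). I'll open slightly so it settles flat, then regrip lightly so the grip slips before the push can do damage.

jog_arm([
  [0,0,0],
  [-1,0,0],
  [-1.5,0,0],
], claw=[20,20,20], roll=[0,0,0])

```text
time: 6.35
position: [0.6069, -0.0319, 0.0367]
tool_rot: [1.047, 1.315, -1.057]
ft_force: [0.3, -0.7, 0.0]
grip_width: 0.23
```

jog_arm([
  [0,0,0],
  [0,0,0],
  [0,0,0],
], claw=[10,10,10], roll=[0.2,0.2,0.2], force=16)

```text
time: 6.65
position: [0.607, -0.0318, 0.0368]
tool_rot: [1.049, 1.314, -1.06]
ft_force: [-0.6, 0.7, 0.5]
grip_width: 0.161
```

jog_arm([
  [0,0,-5],
  [0,0,-10],
  [0,0,-15],
  [0,0,-20],
  [0,0,-25],
], claw=[10,10,10,10,10], roll=[0,0,0,0,0])

```text
time: 7.15
position: [0.6015, -0.0067, 0.0368]
tool_rot: [1.049, 1.314, -1.06]
ft_force: [-0.1, -1.6, -0.7]
grip_width: 0.16
```

```bash
python3 - <<'E'
from h import *
snap('wrist','w5')
a=cv2.imread('pics/w5.png'); cv2.imwrite('pics/w5b.png',cv2.resize(a[0:240,140:500],(800,533),interpolation=cv2.INTER_CUBIC))
E
python3 go.py .6014 -.0075 .036 12
```

```text
t 7.2 pos [ 0.6013 -0.0054  0.0368] yaw 12.16 tilt [-0.9999 -0.0126 -0.0064] SHIFT [ 0.8 -0.3  2.1] ROLL 0.16 F [-0.42  0.45 -0.63] w 13.90596206294863
```

View pics/w5b.png

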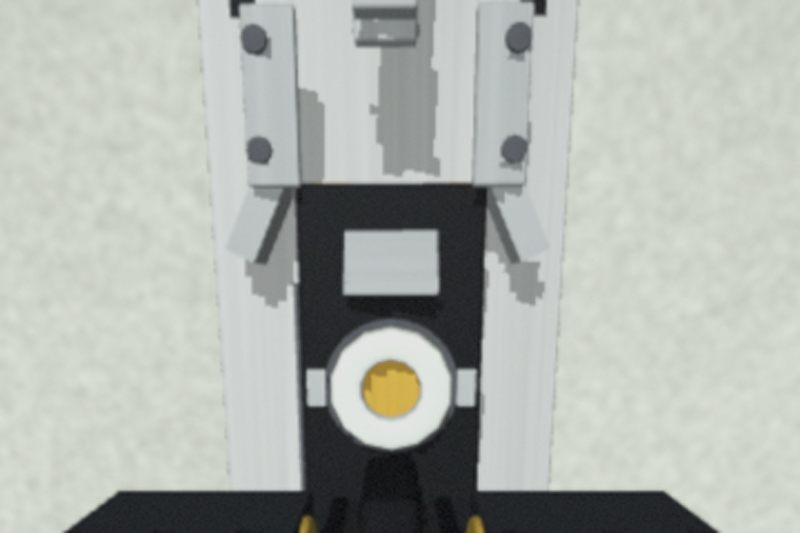

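The front is at the mouth (row 184) and about 1.5 mm too far towards tool +y. The pawl's rear end shows at (385,45). I'll correct sideways and estimate where the stop is.

jog_arm([
  [0,-1.4,0],
  [0,-1.4,0],
], claw=[10,10], roll=[0,0])

```text
time: 7.4
position: [0.5997, -0.005, 0.0368]
tool_rot: [1.049, 1.316, -1.058]
ft_force: [-0.1, -0.4, -0.4]
grip_width: 0.156
```

```bash
python3 - <<'E'
from h import *
c=lambda l:[(140+u/2.2222,v/2.2222) for u,v in l]
im,P,d=cloud('w5')
v,u=np.mgrid[:400,:640]; U=(u-140)*2.2222;V=v*2.2222
for a,b in((8,24),(28,42)):
  m=(U>362)&(U<408)&(V>a)&(V<b); print('pawl z',np.median(P[m],0))
mouth=onplane('w5',c([(299,185),(474,185)]),.0325).mean(0)
a=np.radians(102); ax=np.array([np.cos(a),np.sin(a)])
for r in (8,24,45):
  for z in(.028,.034): print(r,z,(onplane('w5',c([(385,r)]),z)[0]-mouth)[:2]@ax*1e3)
fr=onplane('w5',c([(300,184),(486,184)]),.026); e=fr.mean(0)-mouth; print('front along',e[:2]@ax*1e3,'lat(tool y)',e[0]*1e3*np.cos(np.radians(12))+e[1]*1e3*np.sin(np.radians(12)))
E
python3 go.py .6014 -.0075 .036 12
```

```text
pawl z [0.57519738 0.11314654 0.04405245]
pawl z [0.57573462 0.11032362 0.04195133]
8 0.028 40.08502765031603
8 0.034 37.78754250802529
24 0.028 36.71535942442469
24 0.034 34.53653334344035
45 0.028 32.23745667468425
45 0.034 30.216314882266595
front along 1.2239645356883853 lat(tool y) 1.5325853544821222
t 7.4 pos [ 0.5997 -0.005   0.0368] yaw 12.2 tilt [-0.9999 -0.0127 -0.0071] SHIFT [0.8 1.2 2.8] ROLL 0.2 F [-0.15 -0.37 -0.39] w 13.565429342251376
```

The pawl's tip is at about x 30, so the stop is near x 66, which leaves about 65 mm to travel. I'll slide in.

jog_arm([
  [0,0,-4],
  [0,0,-8],
  [0,0,-12],
  [0,0,-16],
  [0,0,-20],
], claw=[10,10,10,10,10], roll=[0.2,0.2,0.2,0.2,0.2])

```text
time: 7.9
position: [0.5952, 0.0151, 0.0368]
tool_rot: [1.051, 1.315, -1.06]
ft_force: [0.1, 0.6, -1.2]
grip_width: 0.158
```

jog_arm([
  [0,0,-3],
  [0,0,-6],
  [0,0,-9],
  [0,0,-12],
  [0,0,-15],
], claw=[10,10,10,10,10], roll=[0,0,0,0,0])

```text
time: 8.4
position: [0.5919, 0.03, 0.0368]
tool_rot: [1.051, 1.316, -1.06]
ft_force: [-0.2, 0.3, -0.2]
grip_width: 0.156
```

```bash
python3 - <<'E'
from h import *
snap('wrist','w6')
a=cv2.imread('pics/w6.png'); cv2.imwrite('pics/w6b.png',cv2.resize(a[0:240,140:500],(800,533),interpolation=cv2.INTER_CUBIC))
E
python3 go.py .5930 .0265 .0365 12
```

```text
t 8.45 pos [0.5918 0.0308 0.0369] yaw 12.05 tilt [-0.9999 -0.0132 -0.0079] SHIFT [0.3 0.3 4.5] ROLL 0.05 F [-0.94  0.48 -1.28] w 13.973695050322176
```

View pics/w6b.png

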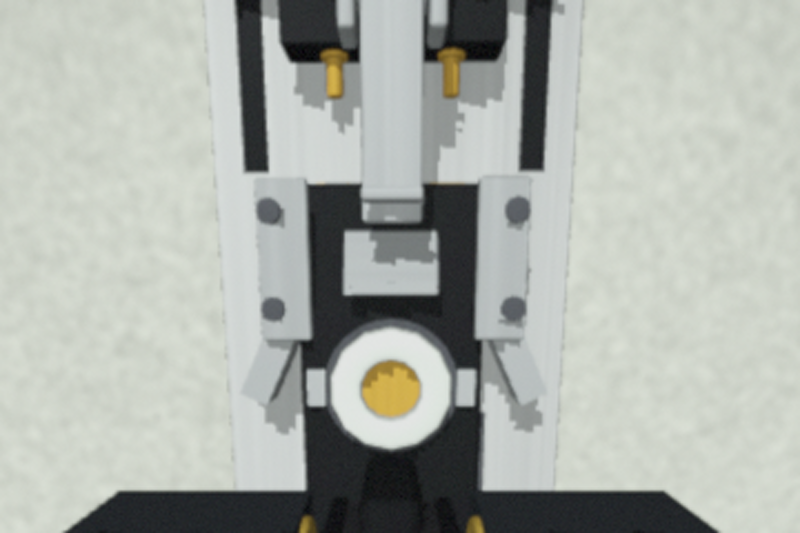

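The carrier is in the guides. The pawl tooth (390,205) is just ahead of the catch, and the pin tips (row 97) are about 22 mm in front of it. I'll go on slowly.

jog_arm([
  [0,0,-2],
  [0,0,-4],
  [0,0,-6],
  [0,0,-8],
  [0,0,-10],
], claw=[10,10,10,10,10], roll=[0,0,0,0,0])

```text
time: 8.95
position: [0.5898, 0.0397, 0.0369]
tool_rot: [1.05, 1.315, -1.06]
ft_force: [0.9, -2.4, -1.3]
grip_width: 0.16
```

jog_arm([
  [0,0,-1],
  [0,0,-2],
  [0,0,-3],
  [0,0,-4],
  [0,0,-5],
], claw=[10,10,10,10,10], roll=[0,0,0,0,0])

```text
time: 9.45
position: [0.5888, 0.0445, 0.0369]
tool_rot: [1.05, 1.315, -1.061]
ft_force: [0.1, -2.9, -1.5]
grip_width: 0.161
```

jog_arm([
  [0,0,-1],
  [0,0,-2],
  [0,0,-3],
  [0,0,-4],
  [0,0,-5],
], claw=[10,10,10,10,10], roll=[0,0,0,0,0])

```text
time: 9.95
position: [0.5877, 0.0496, 0.037]
tool_rot: [1.05, 1.315, -1.061]
ft_force: [0.3, -1.7, -1.9]
grip_width: 0.158
```

jog_arm([
  [0,0,-1],
  [0,0,-2],
  [0,0,-3],
  [0,0,-3],
], claw=[10,10,10,10], roll=[0,0,0,0])

```text
time: 10.35
position: [0.5871, 0.0523, 0.037]
tool_rot: [1.05, 1.315, -1.061]
ft_force: [1.1, -3.6, -0.4]
grip_width: 0.16
```

jog_arm([
  [0,0,-1],
  [0,0,-2],
  [0,0,-2],
], claw=[10,10,10], roll=[0,0,0])

```text
time: 10.65
position: [0.5867, 0.0543, 0.037]
tool_rot: [1.05, 1.315, -1.061]
ft_force: [0.4, -4.1, -1.5]
grip_width: 0.159
```

jog_arm([
  [0,0,-1],
  [0,0,-2],
  [0,0,-2],
], claw=[10,10,10], roll=[0,0,0])

```text
time: 10.95
position: [0.5863, 0.0562, 0.0371]
tool_rot: [1.05, 1.315, -1.061]
ft_force: [-0.0, -4.2, -1.0]
grip_width: 0.159
```

jog_arm([
  [0,0,-1],
  [0,0,-2],
  [0,0,-2],
], claw=[10,10,10], roll=[0,0,0])

```text
time: 11.25
position: [0.5859, 0.0579, 0.0372]
tool_rot: [1.049, 1.314, -1.061]
ft_force: [-0.0, -4.7, -0.8]
grip_width: 0.159
```

jog_arm([
  [0,0,-1],
  [0,0,-2],
  [0,0,-2],
], claw=[10,10,10], roll=[0,0,0])

```text
time: 11.55
position: [0.5859, 0.0585, 0.0373]
tool_rot: [1.049, 1.312, -1.062]
ft_force: [0.9, -6.6, 0.5]
grip_width: 0.161
```

jog_arm([
  [0,0,-1],
  [0,0,-2],
  [0,0,-2],
], claw=[10,10,10], roll=[0,0,0])

```text
time: 11.85
position: [0.5858, 0.0585, 0.0375]
tool_rot: [1.048, 1.31, -1.064]
ft_force: [0.6, -7.5, 0.3]
grip_width: 0.159
```

```bash
python3 - <<'E'
from h import *
snap('wrist','w7')
a=cv2.imread('pics/w7.png'); cv2.imwrite('pics/w7b.png',cv2.resize(a[0:240,140:500],(800,533),interpolation=cv2.INTER_CUBIC))
E
python3 go.py .586 .0585 .037 12
```

```text
t 11.9 pos [0.5858 0.0585 0.0375] yaw 11.93 tilt [-0.9999 -0.0133 -0.0012] SHIFT [0.5 0.2 0. ] ROLL -0.07 F [ 0.12 -6.79  1.02] w 13.449575992373648
```

View pics/w7b.png

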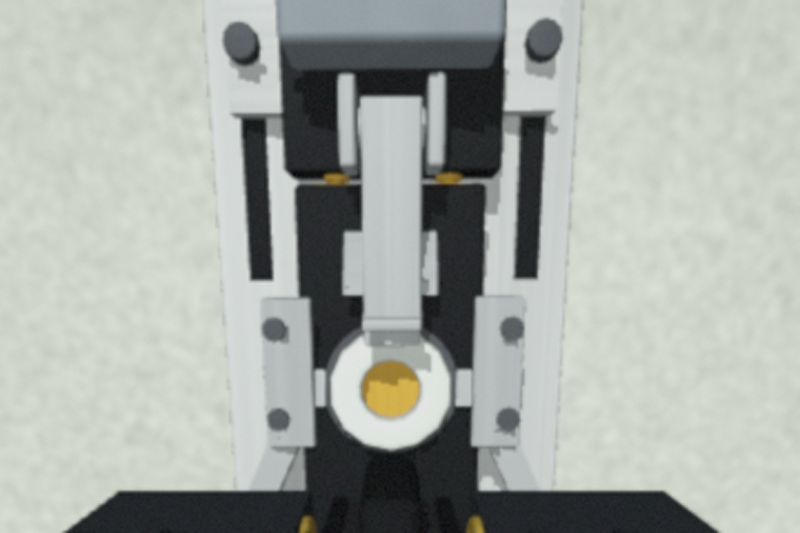

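The front is within about 2 mm of the head and the pawl tip is behind the catch (rows 320–343). I'll use depth to see whether the pawl is down.

```bash
python3 - <<'E'
from h import *
v,u=np.mgrid[:400,:640]; U=(u-140)*2.2222;V=v*2.2222
a=np.radians(102); ax=np.array([np.cos(a),np.sin(a)]); mouth=np.array([.5821,.0813])
for t,r in (('w6',(5,190)),('w7',(105,345))):
    im,P,d=cloud(t)
    for a0 in range(r[0],r[1],24):
        m=(U>368)&(U<414)&(V>=a0)&(V<a0+12); q=np.median(P[m],0); print(t,a0,'x',((q[:2]-mouth)@ax*1e3).round(1),'z',(q[2]*1e3).round(2))
im,P,d=cloud('w7')
for n,(a0,b,e,f) in dict(headface=(300,330,150,172),sledfront=(300,330,190,215)).items():
    m=(U>a0)&(U<b)&(V>e)&(V<f); print(n,((P[m][:,:2]-mouth)@ax*1e3).max(),((P[m][:,:2]-mouth)@ax*1e3).min(),np.median(P[m][:,2]))
E
```

```text
w6 5 x 72.0 z 42.13
w6 29 x 67.5 z 42.11
w6 53 x 62.7 z 42.15
w6 77 x 57.9 z 42.12
w6 101 x 53.2 z 42.24
w6 125 x 48.0 z 42.14
w6 149 x 42.9 z 42.01
w6 173 x 37.8 z 42.04
w7 105 x 81.4 z 42.15
w7 129 x 76.3 z 42.19
w7 153 x 71.4 z 41.99
w7 177 x 66.0 z 42.13
w7 201 x 61.1 z 42.02
w7 225 x 55.6 z 42.04
w7 249 x 50.0 z 42.09
w7 273 x 44.6 z 42.04
w7 297 x 38.9 z 42.23
w7 321 x 33.7 z 47.85
headface 76.51967348918643 71.56538426123866 0.02509600580747931
sledfront 66.9096509223143 42.70490318202754 0.025663087526072798
```

The pawl strip is level at z 42 mm, as it was when free, with the catch past its tooth. It has clicked, so I'll release and lift clear.

jog_arm([
  [0,0,0],
  [0,0,0],
  [0,0,0],
  [0,0,0],
], claw=[26,26,26,26], roll=[0,0,0,0])

```text
time: 12.3
position: [0.5857, 0.0598, 0.0375]
tool_rot: [1.048, 1.311, -1.062]
ft_force: [0.6, 1.1, -0.3]
grip_width: 0.293
```

jog_arm([
  [-15,0,0],
  [-30,0,0],
  [-50,0,0],
  [-70,0,0],
  [-90,0,0],
], claw=[26,26,26,26,26], roll=[0,0,0,0,0])

```text
time: 12.8
position: [0.5874, 0.0603, 0.1301]
tool_rot: [1.049, 1.31, -1.061]
ft_force: [0.3, 0.1, 0.4]
grip_width: 0.306
```

jog_arm([
  [0,0,15],
  [0,0,30],
  [0,0,30],
  [0,0,30],
], claw=[26,26,26,26], roll=[0,0,0,0])

```text
time: 13.2
position: [0.593, 0.0296, 0.1288]
tool_rot: [1.05, 1.311, -1.064]
ft_force: [-0.7, 0.4, 0.9]
grip_width: 0.297
```

```bash
python3 - <<'E'
from h import *
snap('wrist','w8'); snap('scene','sc1')
a=cv2.imread('pics/w8.png')[0:240,140:500]; s=cv2.imread('pics/sc1.png')[140:320,160:430]
cv2.imwrite('pics/w8b.png',np.vstack([cv2.resize(a,(480,320)),cv2.resize(s,(480,270))]))
im,P,d=cloud('w8'); z=P[...,2]
a=np.radians(102); ax=np.array([np.cos(a),np.sin(a)]); ly=np.array([-ax[1],ax[0]]); mouth=np.array([.5821,.0813])
X=(P[...,:2]-mouth)@ax*1e3; Y=(P[...,:2]-mouth)@ly*1e3
for x in range(36,80,5):
    m=(d>0)&(abs(Y)<5)&(abs(X-x)<2)&(z>.02); print(x,m.sum(),(np.median(z[m])*1e3).round(1))
print(get_state()['ft_force'])
E
```

```text
36 48 44.9
41 65 42.2
46 59 42.2
51 67 42.2
56 63 42.4
61 62 42.1
66 68 42.0
71 68 42.2
76 65 42.4
[ 0.21956871  0.49286247 -0.32357229]
```

View pics/w8b.png

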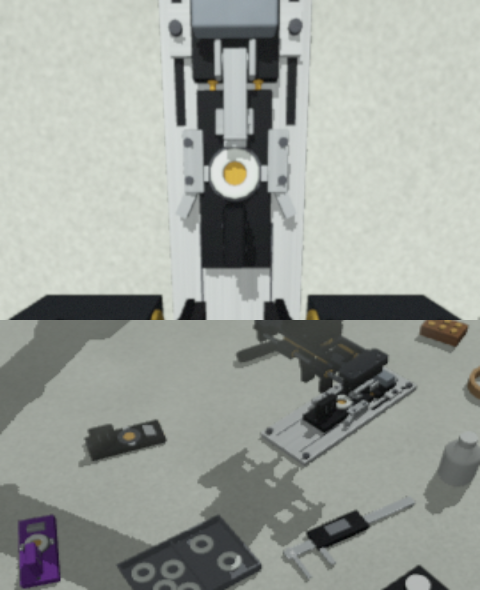

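```bash
python3 - <<'E'
from h import *
a=np.radians(102); ax=np.array([np.cos(a),np.sin(a)]); ly=np.array([-ax[1],ax[0]]); mouth=np.array([.5821,.0813])
for t in('w7','w8'):
    im,P,d=cloud(t); z=P[...,2]; X=(P[...,:2]-mouth)@ax*1e3; Y=(P[...,:2]-mouth)@ly*1e3; g=im.max(2)
    m=(abs(abs(Y)-20)<3)&(z>.023)&(z<.029)&(g<70)&(X<70)&(X>45)
    c=(abs(abs(Y)-9.5)<1.2)&(z>.031)&(z<.036)&(X>30)&(X<60)&(g>90)
    h=(abs(abs(Y)-20)<3)&(z>.029)&(X>60)&(X<90)
    tt=(abs(Y)<5)&(z>.038)&(X>15)&(X<60)
    print(t,'front',np.percentile(X[m],99),'catch',np.percentile(X[c],[2,98]),'head',np.percentile(X[h],2),'pawl tip',np.percentile(X[tt],1))
E
```

```text
Traceback (most recent call last):
IndexError: index -1 is out of bounds for axis 0 with size 0
```

```bash
python3 - <<'E'
from h import *
a=np.radians(102); ax=np.array([np.cos(a),np.sin(a)]); ly=np.array([-ax[1],ax[0]]); mouth=np.array([.5821,.0813])
for t in('w7','w8'):
    im,P,d=cloud(t); z=P[...,2]; X=(P[...,:2]-mouth)@ax*1e3; Y=(P[...,:2]-mouth)@ly*1e3; g=im.max(2)
    for n,b in (('side',abs(abs(Y)-18)<4),('catch',abs(abs(Y)-9.8)<1.2),('mid',abs(Y)<4)):
        print(t,n,[(x,int(np.median(z[m])*1e4)/10,int(np.median(g[m]))) for x in range(26,80,2) for m in [b&(abs(X-x)<1)&(d>0)] if m.any()])
E
```

```text
w7 side [(26, 25.6, 43), (28, 25.7, 42), (30, 25.9, 43), (32, 25.4, 42), (34, 25.8, 43), (36, 25.6, 43), (38, 25.6, 43), (40, 25.5, 44), (42, 25.3, 43), (44, 25.5, 42), (46, 25.5, 43), (48, 25.5, 43), (50, 25.5, 44), (52, 25.3, 44), (54, 25.4, 45), (56, 25.6, 44), (58, 25.4, 44), (60, 25.4, 44), (62, 25.4, 44), (64, 25.3, 44), (66, 25.3, 44), (68, 25.1, 45), (70, 20.0, 131), (72, 23.6, 39), (74, 25.1, 44), (76, 25.1, 44), (78, 25.1, 44)]
w7 catch [(26, 32.4, 228), (28, 32.1, 216), (30, 26.3, 99), (32, 25.7, 47), (34, 25.7, 42), (36, 25.6, 30), (38, 25.5, 31), (40, 25.6, 32), (42, 32.5, 185), (44, 32.5, 193), (46, 31.7, 191), (48, 30.4, 194), (50, 29.5, 193), (52, 28.3, 192), (54, 27.0, 190), (56, 25.9, 186), (58, 25.3, 47), (60, 25.4, 42), (62, 25.5, 33), (64, 25.5, 31), (66, 25.2, 32), (68, 24.9, 32), (70, 33.6, 96), (72, 34.3, 130), (74, 37.9, 192), (76, 38.0, 194), (78, 38.0, 193)]
w7 mid [(26, 32.6, 173), (28, 33.0, 162), (30, 42.1, 143), (32, 42.6, 139), (34, 48.0, 188), (36, 43.3, 191), (38, 42.4, 195), (40, 42.1, 196), (42, 42.1, 197), (44, 42.0, 197), (46, 42.2, 197), (48, 42
[... 931 characters left out ...]
), (52, 26.2, 184), (54, 25.2, 115), (56, 25.4, 46), (58, 25.4, 45), (60, 24.7, 45), (62, 24.9, 38), (64, 24.9, 39), (66, 24.4, 84), (68, 11.4, 135), (70, 29.5, 96), (72, 25.3, 134), (74, 37.5, 186), (76, 38.0, 185), (78, 37.7, 184)]
w8 mid [(26, 32.2, 179), (28, 31.8, 135), (30, 42.1, 143), (32, 42.8, 143), (34, 48.1, 182), (36, 44.4, 196), (38, 42.3, 198), (40, 42.1, 198), (42, 42.2, 198), (44, 42.1, 199), (46, 42.0, 199), (48, 42.5, 199), (50, 42.0, 200), (52, 42.3, 200), (54, 42.0, 200), (56, 42.2, 201), (58, 42.4, 201), (60, 42.2, 201), (62, 42.1, 201), (64, 41.9, 201), (66, 42.6, 201), (68, 41.9, 201), (70, 42.1, 201), (72, 42.4, 202), (74, 42.4, 202), (76, 42.1, 203), (78, 42.1, 202)]
```

The catch's back face rests against the tooth (x about 37.5) and the pawl is down. After release the carrier settled back about 3 mm onto the pawl and stayed there. The gripper is clear, so I'm handing in.

```bash
python3 -c "
from h import *
print(get_state()['time']); print(order.close_job())"
```

```text
13.3
the job is handed in; nothing more can be done
None
```

I loaded the carrier with the ceramic ring into the test fixture. It is latched behind the pawl, and the job is handed in at 13.3 s of the 50 s allowed.

- **Laying and sliding:** I laid the carrier on the bed before the mouth, with about 6 N of touch-down force. I regripped it lightly at 16 N and corrected a 1.5 mm sideways offset. Then I slid it into the guides.
- **Pushing home:** I pushed in small steps until it stalled at the stop. The highest push I read was about 7.5 N, against the 25 N damage limit. Readings come only at the end of each move call, so a brief peak in between could have been missed.
- **Last checks:** After release the carrier settled back about 3 mm onto the pawl. Depth readings put the pawl level, as when free, with the catch's back face at its tooth. The ring is still in its nest, the gripper is clear, and the wrist force reads about zero. The spare and the other items visible in the last picture had not visibly moved.
- **One disagreement:** The head's face measures at about x 71.5 mm, but the stall and the latch position put the stop at about 69 mm. I took this to mean the rubber stop stands proud of the face. I did not confirm that separately.

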